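Unlock the repair stall's strongbox

ROBOT

A 6-joint arm with a two-finger parallel gripper is mounted at the origin on the work surface. World frame = base frame: x ahead of the robot, y to its left, z up, the work surface at z = 0. Lengths are in mm, angles in rad, forces in N, time in s.
With the tool pointing down it reaches from about 325 to 875 mm from the base axis. Payload 4.4 kg.
Tool frame: the origin (TCP) lies on the centre line of the jaws, within the pads' length; the fingertips stand ahead of it and the grasp point (between the pads) lies 6 mm ahead of it (ctrl.tcp_to_tips is the z of the fingertips in the tool frame, in mm); z points along the fingers, y is the line along which they close (so a half turn about z gives the same grasp; the last joint's range is limited). The gripper opens to 85 mm and grips with 20 to 120 N. Pads are 22 mm wide; open, the fingers measure 114 mm over their backs; the gripper's body (76 mm by 85 mm) begins 54 mm behind the grasp point. The pads swing forward as they close: fully open they stand 13 mm farther back than shut.
Start: joints at [-1.429, 0.207, 1.542, -0, 1.393, -0.15], TCP at [165.952, -550.534, 256.282] pointing down, gripper open.
Joint ranges: [-2.73, 2.73], [-0.86, 2.22], [0.23, 2.46], [-1.11, 4.25], [0.08, 2.63], [-2.82, 2.82]. Speed limits (rad/s): [2.79, 2.79, 3.14, 3.14, 3.14, 3.14].

INTERFACE

Orientations are given as a 3x3 rotation matrix whose columns are the frame's x, y, z axes.
In Python, from plant import ctrl, sensors, optics gives the robot as it stands. Calls block until the motion is done:
- ctrl.move_ptp(position, orientation): joint-space move of the TCP to a pose.
- ctrl.move_l(position, rot=None, vel=150, threshold=None): straight line of the TCP; rot=None keeps the orientation; vel is the mean speed in mm/s. With threshold (N) it stops when the force on the tool has changed by that much, and returns True; else False.
- ctrl.set_joints(angles): joint-space move.
- ctrl.gripper_to(opening, force=None): finger opening in mm; force is the grip in N (None keeps the last); returns when the fingers have stopped.
- ctrl.hold(seconds).
- ctrl.solve_ik(position, orientation): joint angles nearest the present ones, or None.
- sensors.read_state(): the state.
- optics.grab_frame(name): name is "scene" or "top"; returns (picture, depth): 480x640x3 uint8, red, green, blue; 480x640 float32, mm along the optical axis (not along the pixel's ray), 0 where there is no reading.
- optics.camera_params(name): a dict with "mtx" (3x3 intrinsics, pixels), "R" (3x3) and "t" (3): a world point X has camera coordinates R X + t. Camera axes: x right, y down, z forward; pixel columns grow to the right and rows downward; lengths in mm; the calibration is good to about 2 mm. A picture is of the moment at which its call begins. camera_params takes no time and is no camera call.
A pose or a line that the arm cannot do raises ctrl.MotionError and nothing moves.
- ctrl.finish_job(): hands the job in; it is judged then, once.
The state is a dict: "t": time; "q": joint angles; "qvel": joint speeds; "tau": joint torques, N m; "eef_pos": TCP position; "eef_rot": TCP orientation; "force": force on the tool from outside, world axes, zero at the start; "wrist_torque": the same for the moment, N m; "grip_width": finger opening in mm; "grasp_force": force on a finger pad.
Only numpy, scipy, OpenCV 4.12 (cv2) and the standard library are available. Lean on these libraries where they do the work, as an engineer would, in place of code of your own. Each camera call takes 0.05 s, during which the arm holds its last target. There are 200 camera calls.

TASK

Unlock the strongbox: lift the upturned steel tumbler off its lock and set it down gently, still mouth down, over the empty drying peg so that it sits fully down on the stand. Then take the key with the rectangular head from the rack, push it fully home in the keyway, turn it clockwise (seen from above) as far as it goes, and leave it there in the lock. Leave the round-headed key, the other tumbler, the jars and the bottle alone.

Things in the scene. Friction and masses are not known exactly. Their poses are not given: they have to be found in the camera images.
- strongbox: Grey steel box fixed to the bench, 140 (x) x 180 (y) x 90 mm high. Origin at the centre of its underside, z up. The lock is in the middle of its top, inside a fixed steel collar 54 mm in diameter that stands 9 mm above the top. A small handle 13 mm proud of its -x face.
- lock (a joint): Turn of the brass lock cylinder about the vertical, in rad: 0 locked, grows clockwise seen from above, hard stop at 1.4 (unlocked). It starts between 0 and 0.25, stays where it is left and has light friction (about 0.05 N m).
- keyway (a point): Centre of the keyway at the top face of the lock cylinder (42 mm in diameter, brass, flush with its collar, 99 mm above the bench). It turns with the lock; x runs along the slot, z up. Slot 16 mm (x) by 8 mm (y), slightly chamfered, 46 mm deep.
- tumbler: Plain steel tumbler standing mouth down over the lock on the strongbox, up to 3 mm off centre. 90 mm tall, 68 mm outside diameter at the mouth (below), 58 mm at the closed end (above), wall 4 mm, about 0.12 kg. Origin at the centre of the mouth; z points up to the closed end.
- free_peg_seat (a point): The empty drying peg: centre of the top face of its round wooden stand (90 mm in diameter, 15 mm high, fixed), where the tumbler's rim shall rest. The peg, 32 mm in diameter, rises 65 mm above this point. z up.
- used_peg: The second, identical drying peg stand, already taken by the other tumbler. Origin at the centre of its underside.
- other_tumbler: Identical steel tumbler, mouth down on the second peg; origin at the centre of its mouth, z up. To be left alone.
- rack: Dark wooden key block, fixed, 130 (x) x 60 (y) x 45 mm high, origin at the centre of its underside. Two loose slots, 24 mm (x) by 10 mm (y), at x = -40 and +40 mm, hold the two keys upright; either key may be in either slot.
- key: The key to use: steel, upright in the rack, 96 mm long, 0.09 kg. Origin: centre of the underside of its collar (34 x 16 x 6 mm), which rests on the rack, later on the lock; z up. Below: blade 14 mm (x) by 6 mm (y), 40 mm long, its last 6 mm only 10 by 4 mm. Above: flat rectangular head 40 mm wide (x), 10 mm thick (y), z = 6 to 56 mm. Works either way round.
- round_key: Similar steel key with a round flat head 48 mm in diameter and 10 mm thick and a blade 20 mm wide, too wide for the lock. Same origin and axes. To be left alone.
- jar_a: Glass jar with yellow lid, 68 mm in diameter, 110 mm tall, origin under its centre. To be left alone.
- jar_b: Glass jar with green lid, 64 mm in diameter, 100 mm tall, origin under its centre. To be left alone.
- bottle: Clear bottle with blue cap, 68 mm in diameter, 210 mm tall, origin under its centre. To be left alone.
Things that resemble listed ones, but are neither listed nor needed, are in the scene too. What is shaped like the strongbox but orange or red is not meant. Leave any blue look-alike of the tumbler alone.

How it is judged (in metres and radians):
On the way, in this order (a step that is already met when the one before it is completed fails the run):
1. the tumbler stands mouth down over the empty peg, fully down and let go (horizontal distance between tumbler and free_peg_seat below 0.018 m and z of tumbler in the frame of free_peg_seat below 0.006 m and angle between tumbler's own z axis and vertical below 0.1 rad and contact force between the fingers and tumbler below 0.1 N), for 0.2 s.
2. the rectangular-headed key is fully home in the keyway, the lock not yet turned past 0.6 rad (horizontal distance between key and keyway below 0.004 m and z of key in the frame of keyway between -0.005 and 0.005 m and angle between the x axis of key and the x axis of keyway, either way round below 0.3 rad and angle between key's own z axis and vertical below 0.12 rad and value of joint lock below 0.6 rad), for 0.1 s.
3. the key has turned the lock to its stop (horizontal distance between key and keyway below 0.004 m and z of key in the frame of keyway between -0.005 and 0.005 m and angle between the x axis of key and the x axis of keyway, either way round below 0.3 rad and angle between key's own z axis and vertical below 0.12 rad and value of joint lock above 1.25 rad), for 0.2 s.
At the end, for the whole second after the job is handed in: Tumbler mouth down on the free peg's stand (18 mm of centre, rim within 6 mm of the stand, upright to 0.1 rad); rectangular key in the keyway (4 mm sideways, collar within 5 mm of the top, upright to 0.12 rad); lock past 1.25 of 1.4 rad; all released and at rest (all of step 1 and all of step 3 and linear speed of each of key, tumbler below 0.02 m/s); the robot touches nothing.
It fails at once if the round-headed key is pushed more than 25 mm or tipped (distance of round_key from where it was at the start of the episode above 0.025 m or angle between round_key's own z axis and vertical above 0.35 rad).
It fails at once if the other tumbler is pushed more than 25 mm or tipped (distance of other_tumbler from where it was at the start of the episode above 0.025 m or angle between other_tumbler's own z axis and vertical above 0.35 rad).
It fails at once if the bottle or a jar is pushed more than 25 mm or tipped (distance of any of jar_a, jar_b, bottle from where it was at the start of the episode above 0.025 m or angle between any of jar_a, jar_b, bottle's own z axis and vertical above 0.35 rad).
It fails at once if the tumbler is dropped onto the peg (falls faster than 0.6 m/s with nothing holding it) (horizontal distance between tumbler and free_peg_seat below 0.04 m and linear speed of tumbler above 0.6 m/s and contact force between the fingers and tumbler below 0.1 N).
It also fails if it takes over 72 s, if anything falls off the work surface, if the arm or the gripper's body presses on something with over 40 N, if the wrist force passes 120 N, or if a joint passes its speed limit or range.

## Working session

There is one attempt and no reset: what is moved stays moved. The work goes in short steps, each a Python script; the robot and the scene stay as the last script left them, time stands still between calls to the robot, and variables do not carry over. Pictures are saved under pics/ and viewed, at most 10 in all, crops included, and the job is handed in when it is done.

```bash
mkdir -p pics; ls
python3 - <<'E'
from plant import ctrl,sensors,optics
import cv2,numpy as np
for n in("scene","top"):
    p,d=optics.grab_frame(n); cv2.imwrite(f"pics/{n}0.png",p[:,:,::-1]); np.savez(f"{n}0.npz",p=p,d=d,**{k:np.array(v) for k,v in optics.camera_params(n).items()})
    c=optics.camera_params(n); print(n,c, -np.array(c["R"]).T@c["t"])
print(ctrl.tcp_to_tips, sensors.read_state())
E
```

```text
pics
scene {'mtx': array([[572.97232716,   0.        , 334.14857494],
       [  0.        , 572.97232716, 240.23067174],
       [  0.        ,   0.        ,   1.        ]]), 'R': array([[ 0.74044781,  0.67191015,  0.01654684],
       [ 0.52705158, -0.56518373, -0.63465265],
       [-0.41707755,  0.4786482 , -0.77262036]]), 't': array([-374.67109074, -163.44899215, 1417.12511034])} [ 954.62150256 -518.93778829  997.36599919]
top {'mtx': array([[524.30593415,   0.        , 328.21544804],
       [  0.        , 524.30593415, 240.96869815],
       [  0.        ,   0.        ,   1.        ]]), 'R': array([[ 0.00396216, -0.99977992,  0.0206014 ],
       [-0.9888417 , -0.0069851 , -0.14880623],
       [ 0.14891739, -0.01978193, -0.98865175]]), 't': array([  41.39139673,  478.20032999, 1368.62602279])} [ 268.88821677   71.79662913 1423.40098515]
25.0 {'t': 0.1, 'q': array([-1.42852102e+00,  2.07359625e-01,  1.54283724e+00, -2.29989195e-06,
        1.39346677e+00, -1.50524225e-01]), 'qvel': array([-1.92407247e-03, -6.85033990e-04, -2.70090532e-03, -5.96476849e-04,
        7.22583755e-04,  5.17491617e-05]), 'tau': array([-6.21746985e-04, -3.84092617e+01, -2.92547429e+01, -3.46556117e-04,
        4.86968842e-03,  1.51073385e-05]), 'eef_pos': array([ 165.84881629, -549.90152804,  255.2152967 ]), 'eef_rot': array([[ 9.57439516e-01,  2.88633825e-01, -2.95896904e-04],
       [ 2.88633812e-01, -9.57437372e-01,  2.04973148e-03],
       [ 3.08319085e-04, -2.04789977e-03, -9.99997856e-01]]), 'force': array([-1.04088448,  0.59170989, -0.89430826]), 'wrist_torque': array([ 0.03729332, -0.02181773,  0.00948564]), 'grasp_force': 0.0, 'grip_width': 85.60526218907982}
```

View pics/scene0.png

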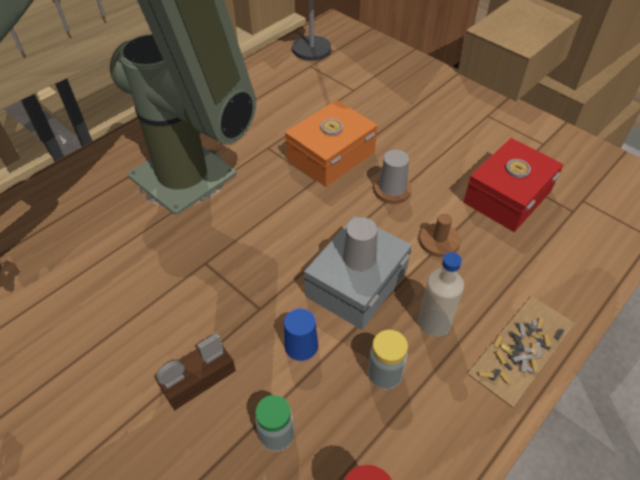

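View pics/top0.png

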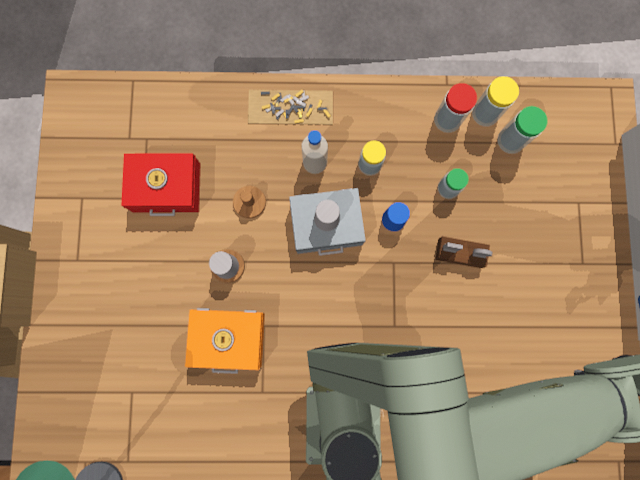

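The scene view shows the tumbler on the grey box at (360,240), the free peg at (441,235), the rectangular key at (210,348) and the round key at (172,372). In the top view the tumbler is at (327,213), the peg at (249,201), the rectangular key at (453,247) and the round key at (481,254).

```bash
cat > h.py <<'E'
import numpy as np,cv2
from plant import ctrl,sensors,optics
def cloud(n,save=None):
    p,d=optics.grab_frame(n); c=optics.camera_params(n)
    if save: cv2.imwrite(f"pics/{save}.png",p[:,:,::-1])
    return p,conv(d,c)
def conv(d,c):
    v,u=np.mgrid[:480,:640].astype(float); K=np.array(c["mtx"])
    X=np.stack([(u-K[0,2])/K[0,0]*d,(v-K[1,2])/K[1,1]*d,d],-1)
    W=(X-np.array(c["t"]))@np.array(c["R"]); W[d==0]=np.nan
    return W
def ray(n,uv,z):
    "pixel onto plane at height z"
    c=optics.camera_params(n);R=np.array(c["R"]);C=-R.T@c["t"]
    r=R.T@np.linalg.inv(c["mtx"])@np.array([uv[0],uv[1],1.]); return C+r*(z-C[2])/r[2]
def near(W,xy,r,z0,z1):
    return (np.hypot(W[...,0]-xy[0],W[...,1]-xy[1])<r)&(W[...,2]>z0)&(W[...,2]<z1)
def blobmid(n,m,z):
    "centre of the biggest blob of mask m (min. area rect/centroid) on plane z"
    m=cv2.morphologyEx(m.astype(np.uint8),cv2.MORPH_OPEN,np.ones((2,2)))
    k,l,s,c=cv2.connectedComponentsWithStats(m); i=1+np.argmax(s[1:,4])
    cs,_=cv2.findContours((l==i).astype(np.uint8),0,1); 
    q=max(cs,key=cv2.contourArea)[:,0,:].astype(float)
    P=np.array([ray(n,a,z)[:2] for a in q]); 
    return ray(n,c[i],z)[:2],s[i,4],cv2.minAreaRect(P.astype(np.float32))
E
python3 - <<'E'
from h import *
np.set_printoptions(precision=1,suppress=True)
for n,t,pg,k,rk in(("scene",(360,228),(443,218),(210,345),(172,370)),("top",(327,211),(250,193),(453,246),(481,252))):
    f=np.load(n+"0.npz"); W=conv(f["d"],f)
    print(n,"bench z",np.nanmedian(W[180:220,420:440,2]) if n=="top" else np.nanmedian(W[400:430,60:100,2]))
    for name,uv,z,r,b in(("tumbler",t,189,60,6),("peg",pg,80,40,8),("key",k,101,45,8),("rkey",rk,97,45,8)):
        x=ray(n,uv,z); m=near(W,x,r,z-b,z+b); print(name,x[:2],blobmid(n,m,z),np.nanmedian(W[m][:,2]))
    x=ray(n,t,189); m=near(W,x,140,85,95);print("boxtop",blobmid(n,m,90))
    x=ray(n,k,101); m=near(W,x,140,38,48);print("rack",blobmid(n,m,45))
    x=ray(n,pg,80); m=near(W,x,60,10,19);print("stand",blobmid(n,m,15))
E
```

```text
scene bench z -1.3610522192233732Traceback (most recent call last):
  File "<stdin>", line 7, in <module>
  File "h.py", line 21, in blobmid
    k,l,s,c=cv2.connectedComponentsWithStats(m); i=1+np.argmax(s[1:,4])
                                                     ~~~~~~~~~^^^^^^^^^
    return _wrapfunc(a, 'argmax', axis=axis, out=out, **kwds)
    return bound(*args, **kwds)
ValueError: attempt to get argmax of an empty sequence
```

```bash
cat > m.py <<'E'
from h import *
np.set_printoptions(precision=1,suppress=True)
for n,t,pg,k,rk in(("scene",(360,228),(443,218),(210,345),(172,370)),("top",(327,211),(250,193),(453,246),(481,252))):
    f=np.load(n+"0.npz"); W=conv(f["d"],f)
    def show(name,uv,z,r,z0,z1):
        x=ray(n,uv,z); m=near(W,x,r,z0,z1)
        try: print(n,name,x[:2],blobmid(n,m,z),np.nanmedian(W[m][:,2]))
        except ValueError: print(n,name,"none",W[uv[1],uv[0]])
    show("tumbler",t,180,60,174,190); show("peg",pg,80,40,72,90)
    show("key",k,101,45,90,110); show("rkey",rk,97,45,85,110)
    show("boxtop",t,90,140,85,95); show("rack",k,45,140,39,50); show("stand",pg,15,60,10,20)
E
python3 m.py
```

```text
scene tumbler [529.   42.7] (array([536.7,  41.7]), np.int32(589), ((536.7123413085938, 42.10749816894531), (56.63458251953125, 56.60480499267578), 42.99565505981445)) 178.31195581413425
scene peg [589.  254.8] (array([597.4, 252.4]), np.int32(133), ((597.1466674804688, 252.58067321777344), (27.7933349609375, 32.230506896972656), 35.580196380615234)) 78.01797948871314
scene key [ 471.3 -288.2] (array([ 467. , -285.3]), np.int32(166), ((467.4136657714844, -284.978759765625), (40.485877990722656, 15.005590438842773), 79.58622741699219)) 98.60641696326566
scene rkey [ 458.8 -362. ] (array([ 453.4, -364.1]), np.int32(189), ((452.92877197265625, -363.8742980957031), (40.634971618652344, 17.1203556060791), 80.43279266357422)) 93.35295158320274
scene boxtop [482.1 104.5] (array([541.3,  43.8]), np.int32(2573), ((534.524169921875, 51.117679595947266), (141.03048706054688, 163.99684143066406), 7.764749526977539)) 88.74066810271464
scene rack [ 441.1 -273.7] (array([ 467.2, -326.7]), np.int32(1444), ((459.7649230957031, -323.7165832519531), (129.77438354492188, 64.19122314453125), 79.907814025
[... 803 characters left out ...]
8.2]), np.int32(67), ((443.2686767578125, -357.72491455078125), (36.88736343383789, 12.003286361694336), 80.82893371582031)) 92.52181776816973
top boxtop [548.3  48.6] (array([525. ,  45.5]), np.int32(2636), ((527.9335327148438, 45.63649368286133), (140.16726684570312, 179.69329833984375), 7.847397804260254)) 89.05809410948947
top rack [ 465.3 -288.9] (array([ 448.5, -318.8]), np.int32(733), ((450.45184326171875, -320.44305419921875), (129.79359436035156, 60.53805923461914), 79.96479797363281)) 43.72142088473225
top stand [612.7 259. ] (array([587.4, 256.1]), np.int32(479), ((590.422607421875, 258.3260192871094), (78.48514556884766, 87.52743530273438), 0.5309383273124695)) 14.244857737722242
```

```bash
cat >> h.py <<'E'
def rot(a):
    "tool down, closing line (tool y) at angle a deg from world x"
    y=np.array([np.cos(np.radians(a)),np.sin(np.radians(a)),0]); z=np.array([0,0,-1.]); return np.stack([np.cross(y,z),y,z],1)
E
python3 - <<'E'
from h import *
ctrl.move_ptp([390,-330,330],rot(-60))
ctrl.move_ptp([530,44,300],rot(-60)); ctrl.hold(.3)
s=sensors.read_state();print(s["eef_pos"],s["q"],s["t"])
for n in("scene","top"):
    p,W=cloud(n,n+"1"); np.save(n+"1.npy",W)
E
python3 -c "
import cv2;a=cv2.imread('pics/scene1.png')[80:330,230:500];b=cv2.imread('pics/top1.png')[120:320,220:440]
cv2.imwrite('pics/c1.png',cv2.hconcat([cv2.resize(a,(400,370),interpolation=2),cv2.resize(b,(400,370),interpolation=2)]))"
```

```text
[530.10034787  43.23067296 300.09487526] [-8.13891917e-02  8.25567734e-02  1.59141668e+00 -5.39327615e-05
  1.46741675e+00  9.67178347e-01] 3.1083
```

View pics/c1.png

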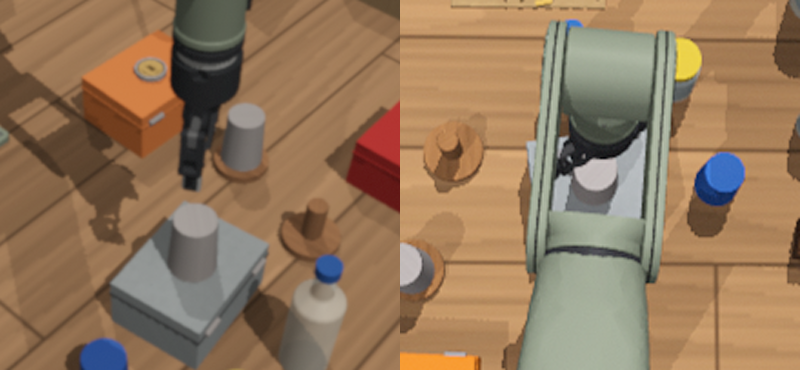

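The left half (scene view) shows the gripper edge-on above the tumbler, fingertips at about (190,185). The right half (top view) is mostly hidden by the arm. I'll turn the gripper broadside to the scene camera so both fingertips can be measured.

Run:
```python
from h import *
np.set_printoptions(precision=1,suppress=True)
ctrl.move_ptp([530,44,300],rot(42)); ctrl.hold(.3)
s=sensors.read_state();print(s["eef_pos"],s["q"],s["t"])
p,W=cloud("scene","scene2"); np.save("scene2.npy",W)
m=near(W,(530,44),110,262,400)
c=optics.camera_params("scene");R=np.array(c["R"])
for z in range(265,330,5):
    q=W[m&(abs(W[...,2]-z)<2.5)]
    if len(q):
        u=(q[:,:2]-s["eef_pos"][:2])@s["eef_rot"][:2,1]; w=(q[:,:2]-s["eef_pos"][:2])@s["eef_rot"][:2,0]
        h,e=np.histogram(u,np.arange(-70,71,10)); print(z,len(q),"neg",u[u<0].min() if (u<0).any() else 0,u[u<0].max() if (u<0).any() else 0,"pos",u[u>0].min() if (u>0).any() else 0,u[u>0].max()if (u>0).any() else 0,"w",np.median(w),w.min(),w.max())
# head of image crop
cv2.imwrite("pics/c2.png",cv2.resize(p[100:260,260:470,::-1],None,fx=3,fy=3,interpolation=2))
```

```text
[530.  44. 300.] [-0.1  0.1  1.6  0.   1.5 -0.8] 5.075
285 1 neg 0 0 pos 43.36894125724018 43.36894125724018 w 0.9797634371148263 0.9797634371148263 0.9797634371148263
290 13 neg -48.90117287191198 -45.46086653315569 pos 42.40288108382719 48.93910490632407 w -11.098634210881599 -12.797785455233875 0.023869021684575876
295 25 neg -54.17540161044628 -43.8114031935106 pos 42.432107509262984 54.188115594022946 w -11.599000603253046 -14.989347338448441 3.9988328310944525
300 41 neg -55.95107251511648 -43.93161132768583 pos 42.392282338542884 55.604497174729275 w -10.501654611294581 -15.49911648351876 9.84181213858222
305 35 neg -56.02554580158049 -44.05399477702873 pos 42.64389830534205 54.95769102048056 w -10.060679387196794 -14.382990185801528 -5.201376081135683
310 39 neg -56.10244623617142 -44.16298355361409 pos 42.443596129759065 56.10690311472495 w -9.320939280781829 -15.837601894162379 -1.6257612523737806
315 40 neg -56.18823048555549 -44.28075761772246 pos 42.210137298747405 55.701324268629016 w -9.37401331009051 -14.238805045294233 6.1296995479374
320 31 neg -56.269059720234395 -44.434168765485026 pos 42.945035446325065 55.006512017390776 w -11.429368220601356 -14.549747743110027 -5.812946445868199
325 25 neg -56.25961333080792 -42.827459172525536 pos 42.612845061655655 59.36499892355325 w -10.626042216112888 -13.638354903658135 -5.912918614883809
```

View pics/c2.png

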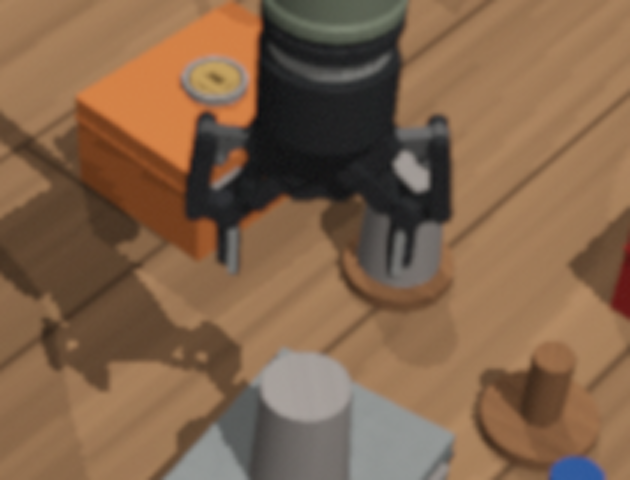

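The two fingertips sit at about (232,268) and (398,275) in the crop. They measure symmetric about the reported TCP, with the near faces at -11 mm as expected, so the scene camera agrees with the arm to about 1 mm. I'll re-measure with only the flat top faces, which leaves out side-wall bias.

Run:
```python
from h import *
np.set_printoptions(precision=1,suppress=True)
for n in("scene","top"):
    f=np.load(n+"0.npz"); W=conv(f["d"],f)
    for name,xy,r,a,b in(("tumbler",(532,44),50,170,190),("peg",(592,255),30,70,90),("key",(462,-283),40,80,110),("rkey",(448,-361),40,70,110),("other",(475,290),70,95,115)):
        q=W[near(W,xy,r,a,b)]
        if len(q)==0: print(n,name,None);continue
        zt=np.percentile(q[:,2],97)
        t=q[q[:,2]>zt-1.2]; c,R=cv2.minEnclosingCircle(t[:,:2].astype(np.float32))
        print(n,name,"ztop",zt,len(t),"mec",np.array(c),R,"mean",t.mean(0),cv2.minAreaRect(t[:,:2].astype(np.float32)))
```

```text
scene tumbler ztop 181.03984441200208 89 mec [532.6  43.1] 28.197904586791992 mean [535.3  44.3 180.6] ((531.5548095703125, 44.050994873046875), (52.31045913696289, 52.545284271240234), 47.39494705200195)
scene peg ztop 81.8112542353929 16 mec [591.9 252.1] 14.128767967224121 mean [594.1 255.   81.6] ((594.41064453125, 252.56405639648438), (18.77623748779297, 24.68584632873535), 10.654708862304688)
scene key ztop 101.7851225506955 27 mec [ 458.3 -283.9] 18.685758590698242 mean [ 461.3 -285.5  101.5] ((461.979248046875, -284.4944152832031), (37.35017776489258, 8.647586822509766), 81.33760833740234)
scene rkey ztop 98.88588339786061 27 mec [ 447.4 -363.6] 8.406259536743164 mean [ 448.7 -362.5   98.9] ((447.4779357910156, -363.47247314453125), (15.855181694030762, 10.235394477844238), 74.94557189941406)
scene other ztop 106.62947451462347 32 mec [423.7 305.9] 21.855926513671875 mean [425.7 306.3 106.5] ((424.07568359375, 305.433837890625), (43.101444244384766, 29.485332489013672), 55.612403869628906)
top tumbler ztop 182.97101571127956 44 mec [530.6  48.6] 28.191984176635742 mean [533. 
[... 212 characters left out ...]
589.20068359375, 262.2909851074219), (19.495267868041992, 23.814821243286133), 34.11283874511719)
top key ztop 103.3752223553235 7 mec [ 460.9 -280.2] 14.064579010009766 mean [ 459.3 -282.2  103.2] ((459.576171875, -280.18109130859375), (5.2871785163879395, 28.003263473510742), 0.35665813088417053)
top rkey ztop 99.36417187985569 8 mec [ 443.9 -356.9] 8.177141189575195 mean [ 445.7 -357.5  100. ] ((445.63079833984375, -357.1968078613281), (15.430788040161133, 8.861602783203125), 80.5367660522461)
top other ztop 108.71493692727822 12 mec [420.4 310.8] 20.500329971313477 mean [420.7 310.3 109.1] ((418.6812744140625, 311.7413635253906), (40.89298629760742, 19.86187744140625), 61.43307876586914)
```

Run:
```python
from h import *
np.set_printoptions(precision=1,suppress=True)
R=rot(42);x,y=532.3,43.7
ctrl.move_l([x,y,240],R); print(ctrl.move_l([x,y,166],vel=80,threshold=8))
ctrl.gripper_to(0,force=40); s=sensors.read_state(); print(s["grip_width"],s["grasp_force"],s["eef_pos"],s["force"])
ctrl.move_l([x,y,196],vel=60); ctrl.move_l([x,y,286],vel=150); ctrl.hold(.2)
s=sensors.read_state(); print(s["grip_width"],s["grasp_force"],s["eef_pos"],s["force"],s["t"])
p,W=cloud("scene","scene3"); np.save("scene3.npy",W)
p,W=cloud("top","top3"); np.save("top3.npy",W)
cv2.imwrite("pics/c3.png",cv2.resize(cv2.imread("pics/scene3.png")[110:330,260:480],None,fx=2.7,fy=2.7,interpolation=2))
```

```text
False
60.372023193542596 42.58131215872709 [533.1  43.7 167.3] [-0.4  1.2  5.7]
60.18185900940809 43.37678561685607 [531.5  43.7 284.4] [-0.1  0.1 -0.9] 8.7083
```

View pics/c3.png

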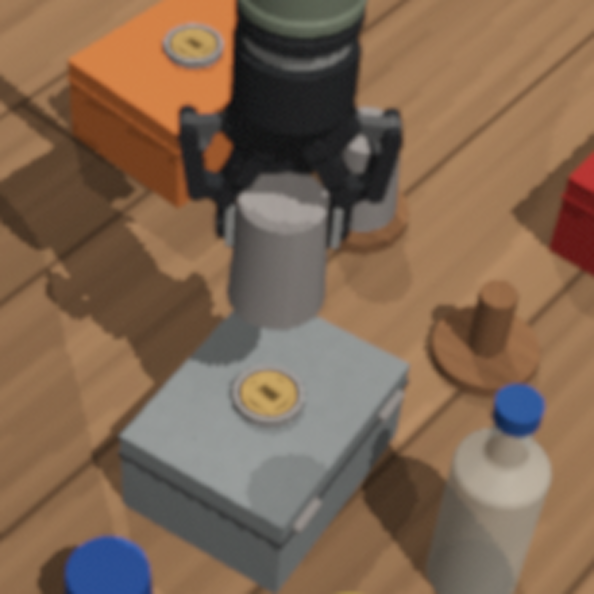

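The crop shows the tumbler held upright at (280,250), the uncovered brass lock with its dark slot at (270,395), and the free peg at (497,300).

Run:
```python
from h import *
np.set_printoptions(precision=1,suppress=True)
x,y=591.5,253
ctrl.move_l([x,y,285],vel=200); ctrl.move_l([x,y,185],vel=150); ctrl.hold(.2)
print(sensors.read_state()["force"], ctrl.move_l([x,y,100],vel=80,threshold=8), sensors.read_state()["eef_pos"])
print(ctrl.move_l([x,y,87],vel=20,threshold=6)); s=sensors.read_state(); print(s["eef_pos"],s["force"])
ctrl.gripper_to(80); s=sensors.read_state(); print(s["grip_width"],s["grasp_force"],s["eef_pos"])
ctrl.move_l([x,y,160],vel=120);ctrl.move_ptp([480,60,330],rot(42)); ctrl.move_ptp([380,-150,330],rot(-10.3))
print(sensors.read_state()["t"],sensors.read_state()["q"])
for n in("scene","top"):
    p,W=cloud(n,n+"4"); np.save(n+"4.npy",W)
    if n=="scene":q=p
cv2.imwrite("pics/c4.png",cv2.hconcat([cv2.resize(q[215:305,310:430,::-1],(400,300),interpolation=2),cv2.resize(q[190:280,380:500,::-1],(400,300),interpolation=2)]))
```

```text
[ 0.5 -0.6 -1.6] False [592.2 253.2 100.9]
True
[591.8 253.1  92.4] [-1.  -0.5  3.6]
79.84347131825504 0.0 [590.4 252.7  90.6]
15.8083 [-0.6 -0.2  1.8  0.   1.5 -0.4]
```

View pics/c4.png

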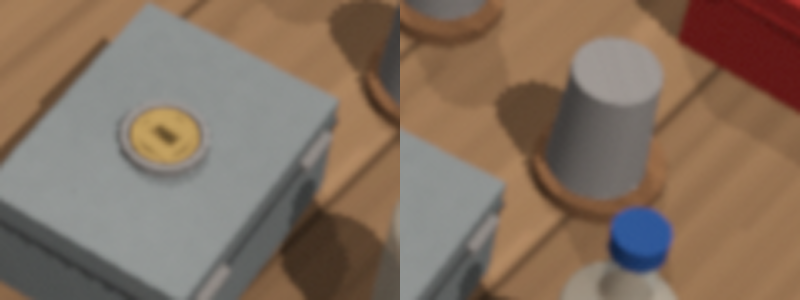

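The left crop shows the bare lock at (165,135) with its slot running from upper left to lower right. The right crop shows the tumbler standing upright and fully down on its stand.

Run:
```python
from h import *
np.set_printoptions(precision=2,suppress=True)
for n,c in(("scene",(360,255)),("top",(327,213))):
    im=cv2.imread(f"pics/{n}4.png"); g=ray(n,c,99); 
    hsv=cv2.cvtColor(im,cv2.COLOR_BGR2HSV)
    W=np.load(n+"4.npy"); roi=np.hypot(W[...,0]-532,W[...,1]-45)<45
    m=((hsv[...,0]>15)&(hsv[...,0]<35)&(hsv[...,1]>90)&(hsv[...,2]>90)&roi).astype(np.uint8)
    cs,_=cv2.findContours(m,0,1)
    k=max(cs,key=cv2.contourArea); P=np.array([ray(n,a,99)[:2] for a in k[:,0].astype(float)])
    A=np.c_[2*P,np.ones(len(P))]; s=np.linalg.lstsq(A,(P**2).sum(1),rcond=None)[0]; r=np.sqrt(s[2]+s[0]**2+s[1]**2)
    print(n,"brass",s[:2],r,len(P),"std",np.std(np.hypot(*(P-s[:2]).T)))
    # slot: darkness-weighted moments inside r<15
    v,u=np.mgrid[:480,:640]; ys,xs=np.where(roi)
    Q=np.array([ray(n,(a,b),99)[:2] for a,b in zip(xs.astype(float),ys.astype(float))]); i=np.hypot(*(Q-s[:2]).T)<13
    val=im[ys,xs].sum(1)[i].astype(float); w=np.clip(np.median(val)*.85-val,0,None); Q=Q[i]; c0=(w[:,None]*Q).sum(0)/w.sum(); C=((Q-c0)*w[:,None]).T@(Q-c0)/w.sum(); e,V=np.linalg.eigh(C)
    print(" slot",c0,"angle",np.degrees(np.arctan2(V[1,1],V[0,1]))%180,"size",np.sqrt(12*e),"median z",np.nanmedian(W[m>0][:,2]))
```

```text
scene brass [531.73  42.66] 19.670913710363052 51 std 0.6535076963117028
 slot [532.    43.36] angle 176.52212292352633 size [ 6.6  12.68] median z 96.90981780822071
top brass [529.25  49.46] 20.153515179980786 45 std 0.6607841836253674
 slot [528.88  49.07] angle 177.83100850039787 size [ 6.72 14.23] median z 97.48298622022905
```

Run:
```python
from h import *
np.set_printoptions(precision=2,suppress=True)
x,y=461,-284.5;R=rot(-10.3)
ctrl.move_ptp([x,y,200],R); ctrl.gripper_to(50)
print(ctrl.move_l([x,y,87],vel=100,threshold=8))
ctrl.gripper_to(0,force=60); s=sensors.read_state(); print(s["grip_width"],s["grasp_force"],s["eef_pos"])
ctrl.hold(.1); s=sensors.read_state(); print(s["eef_pos"],s["force"],s["wrist_torque"])
ctrl.move_l([x,y,260],vel=120)
ctrl.move_ptp([531.9,43,260],rot(87)); ctrl.move_l([531.9,43,210],rot(87)); ctrl.hold(.3)
s=sensors.read_state(); print(s["grip_width"],s["grasp_force"],s["eef_pos"],s["eef_rot"][:,1],s["force"],s["q"],s["t"])
W=[]
for i in range(4):
    p,w=cloud("scene","scene5"); W.append(w)
np.save("scene5.npy",np.array(W))
cv2.imwrite("pics/c5.png",cv2.resize(p[150:290,290:430,::-1],None,fx=4,fy=4,interpolation=2))
```

```text
False
9.571897670260205 59.51918184757233 [ 461.11 -284.67   87.45]
[ 461.11 -284.68   87.47] [-1.62  0.26  4.21] [0.05 0.19 0.05]
9.09416183456837 59.00159776210785 [532.63  42.91 211.19] [ 0.05  1.   -0.  ] [ 0.29  0.32 -1.16] [-0.08  0.16  1.69  0.    1.29 -1.6 ] 22.6083
```

View pics/c5.png

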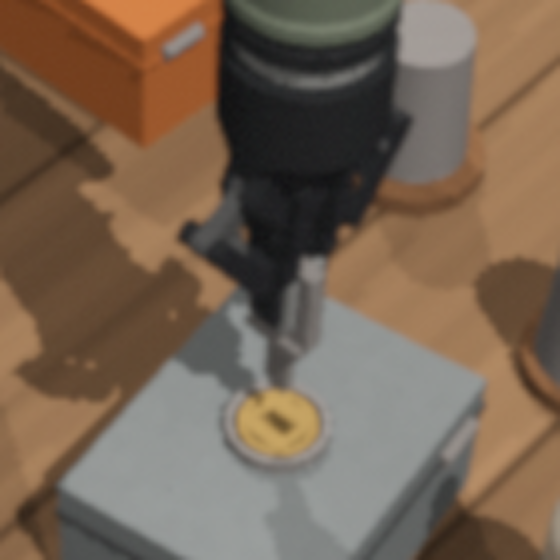

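The crop shows the key held upright over the lock. Its blade tip is near (282,383), just above the slot at (278,422). Next I measure the blade in the hand.

Run:
```python
from h import *
np.set_printoptions(precision=2,suppress=True)
W=np.nanmean(np.load("scene5.npy"),0); s=sensors.read_state(); e=s["eef_pos"][:2]; Y=s["eef_rot"][:2,1]; X=np.array([Y[1],-Y[0]])
print("key x dir",X)
for z0,z1 in((127,134),(134,140),(140,147),(147,154),(154,161),(161,168),(168,175),(177,186),(186,198),(198,215)):
    q=W[near(W,e,45,z0,z1)]; 
    if len(q)<2: print(z0,len(q));continue
    a=(q[:,:2]-e)@X; b=(q[:,:2]-e)@Y
    print(z0,len(q),"x",a.min(),a.max(),"med",np.median(a),"y",b.min(),b.max(),"med",np.median(b))
m=near(W,e,30,128,170); v,u=np.where(m); print(u.min(),u.max(),v.min(),v.max())
# silhouette pixels per row
for r in range(v.min(),v.max()+1):
    c=u[v==r]
    if len(c): print(r,c.min(),c.max(),np.nanmedian(W[r,c,2]).round(1),end="; ")
```

```text
key x dir [ 1.   -0.05]
127 9 x -34.56658386457276 4.9877635932043205 med 0.4460195272489107 y -3.8377900077442244 32.75066318449927 med -2.831804657131849
134 14 x -5.5624633019634535 6.688990810514285 med 1.7754198519994155 y -5.26501735355777 1.837909110574733 med -3.5266222639756855
140 18 x -11.961092651341088 6.843062269705584 med 2.2345206686153487 y -5.205725991199766 42.689097020642414 med -3.911574401362234
147 17 x -5.932736951074483 6.840655947461538 med 1.8959622288957454 y -4.498187655589273 0.6982343265143774 med -3.7622132965710726
154 10 x -6.0815289799664685 6.8414034160548916 med 0.41995309558453464 y -4.436232143317384 -3.518372394658539 med -3.970566943565239
161 4 x -3.9724097087787675 15.927703527295947 med 11.959173065463535 y -8.61972158349506 -0.40611978931926374 med -7.623372363738877
168 56 x -18.266049533103022 18.496356756946266 med 1.6537927480247494 y -9.731870539891368 -0.9034370150994376 med -8.370881880454402
177 31 x -19.440169646721415 20.024982591333483 med 17.004497190367918 y -12.046031598010389 3.3570282584479645 med -5.549406328247857
186 53 x -2.0563545488719264 19.838943059801046 med 12.303928432482381 y -19.347397674354195 2.2956199580730465 med -7.4302729603278825
198 101 x -4.652606844905018 19.901718162633255 med 11.64991706930998 y -20.143568046135627 2.5398400240305454 med -11.56990309257877
352 367 231 247
231 352 353 169.2; 232 354 354 169.6; 233 355 355 169.2; 234 356 356 168.3; 235 357 358 166.6; 236 357 359 159.5; 237 357 360 157.5; 238 357 367 156.1; 239 357 365 155.6; 240 357 364 152.1; 241 357 363 148.2; 242 357 363 145.1; 243 357 363 142.7; 244 357 363 138.7; 245 358 363 136.5; 246 358 362 135.0; 247 359 361 129.9;
```

Run:
```python
from h import *
np.set_printoptions(precision=2,suppress=True)
print(np.mean([sensors.read_state()["eef_pos"] for _ in range(5)],0))
x,y=531.9,43.2
ctrl.move_l([x,y,186],vel=80); ctrl.hold(.2)
h=ctrl.move_l([x,y,160],vel=25,threshold=8); s=sensors.read_state(); print(h,s["eef_pos"],s["force"],s["wrist_torque"],s["t"])
if not h:
    h=ctrl.move_l([x,y,140],vel=25,threshold=12); s=sensors.read_state(); print(h,s["eef_pos"],s["force"],s["wrist_torque"],s["grip_width"],s["t"])
```

```text
[532.04  43.07 210.34]
True [532.21  43.42 175.1 ] [-0.82  0.9   3.99] [ 0.01  0.1  -0.02] 24.0417
```

The tip entered about 6 mm before the blade's shoulder caught the slot edge, so I'll run a small local search.

```bash
cat > search.py <<'E'
from h import *
np.set_printoptions(precision=2,suppress=True)
X0,Y0=531.9,43.2; ok=False
offs=[(0,-1),(0,1),(1,0),(-1,0),(1,-1),(-1,-1),(1,1),(-1,1),(0,-2),(0,2),(2,0),(-2,0),(2,-1),(-2,-1),(2,1),(-2,1)]
for dx,dy in offs:
    x,y=X0+dx,Y0+dy
    ctrl.move_l([x,y,177],vel=40); h=ctrl.move_l([x,y,168],vel=30,threshold=9); s=sensors.read_state()
    print(dx,dy,h,s["eef_pos"],s["force"],s["t"])
    if s["eef_pos"][2]<171.5: ok=True;break
if ok:
    h=ctrl.move_l([x,y,140],vel=30,threshold=15); s=sensors.read_state(); print(h,s["eef_pos"],s["force"],s["wrist_torque"],s["grip_width"],s["t"])
E
python3 search.py
```

```text
0 -1 True [532.42  43.19 175.07] [-1.13  0.4   5.21] 24.5167
0 1 False [531.47  44.22 167.4 ] [ 0.3   0.85 -0.91] 25.2167
False [531.62  44.32 141.39] [-4.62  1.09  8.25] [ 0.11  0.83 -0.01] 9.293585830354283 26.3
```

Run:
```python
from h import *
np.set_printoptions(precision=2,suppress=True)
x,y=531.9,44.0
ctrl.hold(.2); b=sensors.read_state()["wrist_torque"][2]
for a in list(range(81,20,-6))+[19,17,15,13]:
    ctrl.move_l([x,y,140.7],rot(a)); s=sensors.read_state(); Y=s["eef_rot"][:2,1]
    print(a,np.degrees(np.arctan2(Y[1],Y[0])).round(1),s["wrist_torque"]-[0,0,b],s["force"],s["eef_pos"],s["t"])
    if abs(s["wrist_torque"][2]-b)>0.6 : break
```

```text
81 81.1 [0.72 0.48 0.07] [-2.    4.24  6.15] [531.99  44.77 141.42] 26.7583
75 75.1 [0.81 0.43 0.02] [-1.39  4.25  5.45] [532.15  44.8  141.42] 27.0167
69 69.1 [ 0.67  0.39 -0.01] [-1.92  4.    5.56] [532.13  44.65 141.44] 27.275
63 63.1 [0.52 0.45 0.05] [-2.64  2.63  6.56] [532.11  44.5  141.43] 27.5333
57 57.1 [ 0.5   0.53 -0.01] [-2.39  2.62  6.57] [532.03  44.33 141.41] 27.7917
51 51.1 [0.38 0.53 0.03] [-2.05  2.99  6.21] [531.96  44.18 141.4 ] 28.05
45 45.1 [0.31 0.58 0.01] [-2.41  1.22  6.42] [531.93  44.   141.42] 28.3083
39 39.1 [0.2  0.62 0.  ] [-2.37  2.25  7.45] [531.85  43.83 141.41] 28.5667
33 33.1 [0.12 0.65 0.06] [-3.72 -0.42  6.58] [531.76  43.67 141.43] 28.825
27 27.2 [0.1  0.77 0.08] [-3.56  0.13  7.7 ] [531.64  43.49 141.43] 29.0833
21 21.2 [0.05 0.86 0.11] [-3.81 -0.3   6.93] [531.44  43.38 141.4 ] 29.3417
19 19.2 [-0.03  0.94  0.03] [-4.25  0.48  7.51] [531.39  43.38 141.41] 29.5917
17 17.2 [-0.01  0.9   0.03] [-5.07 -0.3   8.59] [531.33  43.33 141.42] 29.8417
15 15.2 [0.02 0.87 0.02] [-5.1  -0.99  8.48] [531.25  43.31 141.4 ] 30.0917
13 13.2 [-0.08  0.99  0.04] [-4.78 -0.68  8.09] [531.18  43.3  141.39] 30.3417
```

Run:
```python
from h import *
np.set_printoptions(precision=2,suppress=True)
x,y=531.9,44.0
for a in np.arange(11.5,-6,-1.5):
    ctrl.move_l([x,y,140.7],rot(a)); ctrl.hold(.1); s=sensors.read_state(); Y=s["eef_rot"][:2,1]
    print(a,np.degrees(np.arctan2(Y[1],Y[0])).round(1),s["wrist_torque"],s["force"],s["eef_pos"],s["t"])
    if abs(s["wrist_torque"][2])>0.5 : break
```

```text
11.5 11.7 [-0.02  0.97 -0.04] [-5.05 -0.48  7.8 ] [531.16  43.26 141.41] 30.6917
10.0 10.2 [-0.02  0.96  0.02] [-5.45 -0.62  8.2 ] [531.1   43.26 141.41] 31.0417
8.5 8.7 [-0.08  1.1   0.03] [-5.25 -0.75  8.51] [531.05  43.29 141.43] 31.3917
7.0 7.2 [0.01 1.13 0.09] [-6.62 -1.16  9.14] [530.93  43.31 141.42] 31.7417
5.5 5.7 [0.05 1.17 0.29] [-6.34  0.07  9.27] [530.87  43.33 141.41] 32.0917
4.0 4.3 [0.07 1.13 0.41] [-6.86 -0.43  9.  ] [530.81  43.35 141.41] 32.4417
2.5 2.8 [0.14 1.22 0.56] [-6.35 -1.7   8.8 ] [530.73  43.4  141.41] 32.7917
```

The torque rises steadily from about 7° on, so the lock is against its stop. I'll ease back a little within the slot's play, release and retreat.

Run:
```python
from h import *
np.set_printoptions(precision=2,suppress=True)
ctrl.hold(.2); ctrl.move_l([531.9,44,141],rot(9)); ctrl.hold(.3)
s=sensors.read_state();print(s["force"],s["wrist_torque"],s["eef_pos"])
ctrl.gripper_to(35); ctrl.move_l([531.9,44,250],vel=80); ctrl.move_ptp([380,-150,330],rot(-10)); ctrl.hold(.3)
print(sensors.read_state()["t"])
for n in("scene","top"):
    p,W=cloud(n,n+"6"); np.save(n+"6.npy",W)
    if n=="scene": cv2.imwrite("pics/c6.png",cv2.resize(p[185:295,310:470,::-1],(800,550),interpolation=2))
    q=W[near(W,(532,44),40,135,165)]; zt=np.percentile(q[:,2],97); t=q[q[:,2]>zt-3]; print(n,zt,len(t),t.mean(0),cv2.minAreaRect(t[:,:2].astype(np.float32)))
```

```text
[-5.29 -0.57  6.93] [-0.02  0.88  0.07] [531.1   43.28 141.43]
36.75
scene 156.15518871804733 53 [532.93  40.91 154.47] ((531.8444213867188, 43.51705551147461), (10.427597999572754, 38.183311462402344), 11.029243469238281)
top 158.0305316416828 20 [530.82  44.17 156.44] ((531.07763671875, 45.480491638183594), (9.502403259277344, 35.079750061035156), 9.21076774597168)
```

View pics/c6.png

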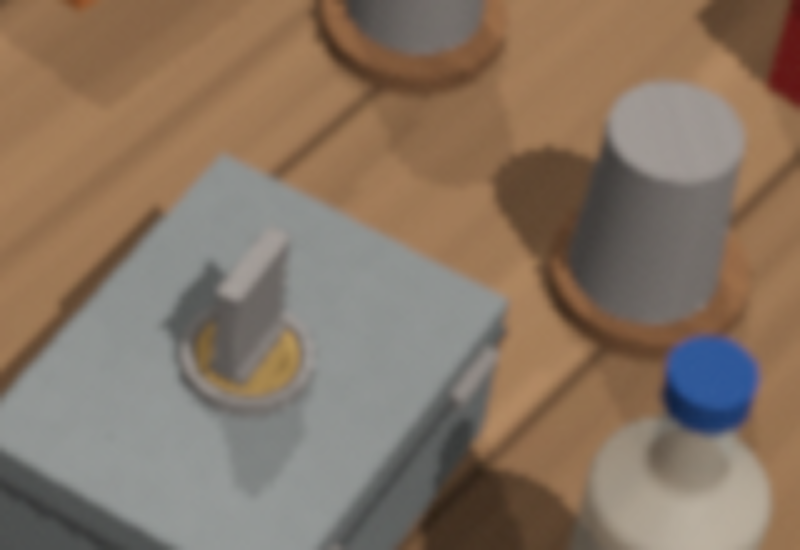

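The crop shows the key upright in the lock at (252,305), its collar on the brass and its head turned by about 80°. The tumbler is fully down on its stand at (660,205), and the arm is clear.

```bash
python3 -c "
from plant import ctrl
print(ctrl.finish_job())"
```

```text
the job is handed in; nothing more can be done
None
```

I handed the job in at about 37 s of the 72 s limit, but no verdict came back: the tumbler is down on the free peg, and the rectangular key is fully home, turned to the lock's stop and released.

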